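# Awl from the tool pot into the vice

## Task

Pull the awl out of the tool pot, leaving the pot standing where it is, and lay the awl down level on the bed of the open vice, without dropping it, so that its square wooden handle lies across the full width of the jaws and the steel spike sticks out on the robot's left. Then let go and push the near, sliding jaw towards the far, fixed one until the handle sits snugly between the two. Leave the hammer, the jar and the mug where they are.

Things in the scene. Friction and masses are not known exactly. Their poses are not given: they have to be found in the camera images.
- awl: awl, 200 mm, 0.1 kg: square dark-wood handle 130 x 26 x 26 mm, round steel spike 70 mm long (11 mm thick, 6 at the point). Origin: handle centre; x along the awl to the point; y, z square to the flats. Balance point 30 mm from origin towards the spike. Starts spike down in the pot, leaning 31 degrees from vertical on the rim, away from the robot; the upper 70 mm of handle is clear of the rim
- awl_tip (a point): the point of the awl's spike, 135 mm from the awl's origin along +x
- awl_butt (a point): the free end of the awl's handle, 65 mm from the awl's origin along -x
- pot: the tool pot, a plain round metal cup standing loose on the bench, 92 mm across, 110 mm high, wall 4 mm, floor 6 mm thick, 0.45 kg. Origin at the centre of its underside, z up; the awl leans towards its +x side
- pot_rim (a point): the centre of the pot's mouth, 110 mm above the bench
- vise: red bench vice, fixed. Origin on the bench under the middle of the fully open gap; x from the near sliding jaw to the far fixed jaw, y along the jaws to the robot's left. Flat bed 75 mm above the bench; bed and jaws 55 mm wide (y); jaw tops 105 mm above the bench. Fixed jaw: gripping face at x = +32.5 mm, back of its anvil at +94 mm. Foot plate 190 x 100 mm, 12 mm thick
- jaw (a joint): travel of the vice's near, sliding jaw towards the fixed one, in m: 0 fully open. The gap between the jaws is 65 mm minus this; it touches the awl's handle lying against the fixed jaw at about 0.039. It slides stiffly with about 5 N and stays where it is left
- jaw_front (a point): middle of the flat front (robot side) face of the sliding jaw, to push on: 90 mm above the bench, 15 mm below the jaw's top; the jaw is 36 mm thick behind it. 46 mm lower, a screw 20 mm thick and a cross bar 100 mm wide stick out 35 mm towards the robot
- hammer: a hammer lying flat on the bench beyond the work, to be left alone; origin at the underside of it, handle towards its -x
- jar: a glass jar with a steel lid, 70 mm across, 90 mm high, to be left alone; origin at the centre of its underside
- mug: a white mug, 80 mm across, 90 mm high, to be left alone; origin at the centre of its underside
There are look-alikes about, which are no part of the job. Of the things that look like the vise, take the one that is farthest to the robot's left at the start.

How it is judged:
On the way, in this order (a step that is already met when the one before it is completed fails the run):
1. the awl is held by the fingers, its spike clear of the pot (contact force between the fingers and awl above 1 N and (height (world z) of awl_tip above 0.115 m or horizontal distance between awl_tip and pot_rim above 0.06 m)), for 0.1 s.
2. the awl lies on the vice's bed between the still open jaws, let go, spike to the robot's left (z of awl in the frame of vise between 0.083 and 0.094 m and angle between the x axis of awl and the y axis of vise, either way round below 0.2 rad and y of awl in the frame of vise between -0.042 and 0.005 m and x of awl in the frame of vise between -0.025 and 0.025 m and y of awl_tip in the frame of vise above 0.06 m and contact force between the fingers and awl below 0.1 N and linear speed of awl below 0.02 m/s and value of joint jaw below 0.032 m), for 0.2 s.
At the end, for the whole second after the job is handed in: Awl released and still on the bed (handle centre 83-94 mm up), along the jaws within 0.2 rad, handle centre 42 mm right to 5 mm left of the jaws' middle, spike to the left; jaw travel over 0.036 (at most 3 mm of play); pot upright, within 60 mm of its start (z of awl in the frame of vise between 0.083 and 0.094 m and angle between the x axis of awl and the y axis of vise, either way round below 0.2 rad and y of awl in the frame of vise between -0.042 and 0.005 m and x of awl in the frame of vise between -0.025 and 0.025 m and y of awl_tip in the frame of vise above 0.06 m and contact force between the fingers and awl below 0.1 N and linear speed of awl below 0.02 m/s and value of joint jaw above 0.036 m and angle between pot's own z axis and vertical below 0.08 rad and distance of pot from where it was at the start of the episode below 0.06 m); the robot touches nothing.
It fails at once if the pot is tipped over (past 0.5 rad) (angle between pot's own z axis and vertical above 0.5 rad).
It fails at once if the awl is dropped (falls freely faster than 0.6 m/s) (contact force between the fingers and awl below 0.05 N and linear speed of awl above 0.6 m/s).
It fails at once if the hammer is moved by more than 30 mm (distance of hammer from where it was at the start of the episode above 0.03 m).
It fails at once if the jar is moved by more than 30 mm (distance of jar from where it was at the start of the episode above 0.03 m).
It fails at once if the mug is moved by more than 30 mm (distance of mug from where it was at the start of the episode above 0.03 m).
It also fails if it takes over 51 s, if anything falls off the work surface, if the arm or the gripper's body presses on something with over 40 N, if the wrist force passes 120 N, or if a joint passes its speed limit or range.

## Robot

A 6-joint arm with a two-finger parallel gripper is mounted at the origin on the work surface. World frame = base frame: x ahead of the robot, y to its left, z up, the work surface at z = 0. Lengths are in m, angles in rad, forces in N, time in s.
With the tool pointing down it reaches from about 0.325 to 0.75 m from the base axis. Payload 7.6 kg.
Tool frame: the origin (TCP) lies midway between the tips of the shut fingers; the grasp point (between the pads) lies 19 mm behind it; z points along the fingers, y is the line along which they close (so a half turn about z gives the same grasp; the last joint's range is limited). The gripper opens to 85 mm and grips with 20 to 120 N. Pads are 22 mm wide; open, the fingers measure 114 mm over their backs; the gripper's body (76 mm by 85 mm) begins 54 mm behind the grasp point. The pads swing forward as they close: fully open they stand 13 mm farther back than shut.
Start: joints at [-1.174, 0.052, 1.401, -0, 1.689, -0.07], TCP at [0.236, -0.469, 0.231] pointing down, gripper open.
Joint ranges: [-2.9, 2.9], [-0.91, 2.17], [0.12, 2.37], [-1.06, 4.2], [0.26, 2.73], [-2.93, 2.93]. Speed limits (rad/s): [2.57, 2.57, 3.01, 3.14, 3.14, 3.14].

## Interface

Orientations are given as a 3x3 rotation matrix whose columns are the frame's x, y, z axes.
In Python, from station import bot gives the robot as it stands. The module is installed in compiled form; this text tells all that it offers.
- The arm moves only by the tool move_arm, never from a script. Its argument "rows" is one flat list of numbers, 5 for each row, row after row: the closure, from 0 (fully open) to 1 (shut), then the shift along the tool's x, y, z in units of 60 mm (1.0 is 60 mm), then the turn about the tool's z in units of 8 degrees (1.0 is 8 degrees). In form: [grip, tx, ty, tz, twist, grip, tx, ty, tz, twist, ...]. A call has 1 to 20 rows; each row shifts and turns the commanded pose from where the row before left it, along the tool's axes as they then stand; what a row does not reach is not made up. A row lasts 1/8 s, in which the tool goes at most 62.5 mm and 10.7 degrees, less where a joint would pass 70% of its speed; a pose out of reach is approached as far as the arm can. A call is refused whole if a number of a shift passes 1 or a number of a turn 1, either way. A call with a gripper value outside its range is refused whole. The fingers move at their own pace and stop on an object; "grip_force" is the grip in N (left out, the last holds). Time passes only in rows, so rows that do not move let the fingers close. It gives the time, the measured TCP pose, the force, the opening and the grip force at its end, in the units of the state.
- bot.read_state(): the state, without advancing time (a new reading comes with each control period).
- bot.camera(name): name is "scene" or "top"; returns a dict with "image" (480x640x3 uint8, blue, green, red), "fx", "fy", "cx", "cy" (pixels), "cam_to_world" (4x4, takes a point from camera to world coordinates). Camera axes: x right, y up, looking along -z (the intrinsics and any distortion apply to the point x, -y, -z); pixel columns grow to the right and rows downward; lengths in m; the calibration is good to about 2 mm. A picture is of the moment at which its call begins. There is no depth.
- bot.finish_job(): hands the job in; it is judged then, once.
The state is a dict: "time_s": time; "joints": joint angles; "joint_vel": joint speeds; "tau": joint torques, N m; "tcp_pos": TCP position; "tcp_rot": TCP orientation; "ft_force": force on the tool from outside, world axes, zero at the start; "ft_torque": the same for the moment, N m; "opening": finger opening in m; "grasp_force": force on a finger pad.
Only numpy, scipy, OpenCV 4.12 (cv2) and the standard library are available. Lean on these libraries where they do the work, as an engineer would, in place of code of your own. Each camera call takes 0.05 s, during which the arm holds its last target. There are 200 camera calls.

## Working session

There is one attempt and no reset: what is moved stays moved. The work goes in short steps, Python scripts to look and compute and a tool call to move; the robot and the scene stay as the last step left them, time stands still between calls to the robot, and variables do not carry over. Pictures are saved under pics/ and viewed, at most 10 in all, crops included, and the job is handed in when it is done.

Besides the shell and the picture viewer there is one more tool, called after ">>>" as name(argument=value, ...), one argument or row to a line, values as JSON. move_arm: Moves the arm, as the interface text tells. Its arguments: {"type":"object","properties":{"rows":{"type":"array"},"grip_force":{"type":"number"}},"required":["rows"]}

```bash
mkdir -p pics; cat > h.py <<'E'
import numpy as np,cv2
from station import bot
def snap(n,f):
    c=bot.camera(n);cv2.imwrite(f'pics/{f}.png',c['image']);np.savez(f'{f}.npz',**c);return c
def ray(c,u,v):
    M=c['cam_to_world'];d=M[:3,:3]@np.array([(u-c['cx'])/c['fx'],-(v-c['cy'])/c['fy'],-1.]);return M[:3,3],d
def atz(c,u,v,z):
    o,d=ray(c,u,v);return o+d*(z-o[2])/d[2]
def proj(c,p):
    M=c['cam_to_world'];q=M[:3,:3].T@(np.array(p)-M[:3,3]);return c['cx']-c['fx']*q[0]/q[2],c['cy']+c['fy']*q[1]/q[2]
E
python3 - <<'E'
from h import *
for n in('scene','top'):
    c=snap(n,n+'0');print({k:v for k,v in c.items() if k!='image'})
s=bot.read_state();print(s)
E
```

```text
{'fx': 550.3506236298075, 'fy': 550.3506236298075, 'cx': 327.27062151778534, 'cy': 241.25678160195494, 'cam_to_world': array([[-1.42032548e-05, -7.78942603e-01,  6.27095224e-01,
         1.38143786e+00],
       [ 9.99921679e-01,  7.83731321e-03,  9.75771949e-03,
         1.04844006e-02],
       [-1.25154451e-02,  6.27046248e-01,  7.78881484e-01,
         1.21395888e+00],
       [ 0.00000000e+00,  0.00000000e+00,  0.00000000e+00,
         1.00000000e+00]])}
{'fx': 505.8773402694145, 'fy': 505.8773402694145, 'cx': 316.2595493969423, 'cy': 237.76706748573545, 'cam_to_world': array([[ 0.00196807,  0.97684864, -0.21392258,  0.2968823 ],
       [-0.99999089,  0.00273258,  0.00327809, -0.01070437],
       [ 0.00378675,  0.21391418,  0.97684512,  1.15061757],
       [ 0.        ,  0.        ,  0.        ,  1.        ]])}
{'time_s': 0.1, 'joints': array([-1.17429262e+00,  5.27910748e-02,  1.40161888e+00, -2.28499004e-05,
        1.68860889e+00, -7.03072919e-02]), 'joint_vel': array([ 0.00048539, -0.00040905, -0.0016507 ,  0.000364  ,  0.00136541,
        0.00025056]), 'tau': array([ 2.79203749e-03, -3.82581174e+01, -3.60986567e+01,  1.22370295e-05,
        4.78198621e-03, -6.18811669e-05]), 'tcp_pos': array([ 0.23617842, -0.46857419,  0.23054978]), 'tcp_rot': array([[ 8.93009232e-01,  4.50037982e-01, -5.71716140e-04],
       [ 4.50038338e-01, -8.93008279e-01,  1.30677052e-03],
       [ 7.75491203e-05, -1.42425232e-03, -9.99998983e-01]]), 'ft_force': array([ 0.24865296, -0.76039967, -0.33601766]), 'ft_torque': array([-0.01559216, -0.00504751,  0.00938332]), 'grasp_force': 0.0, 'opening': 0.08554539711178312}
```

View pics/scene0.png

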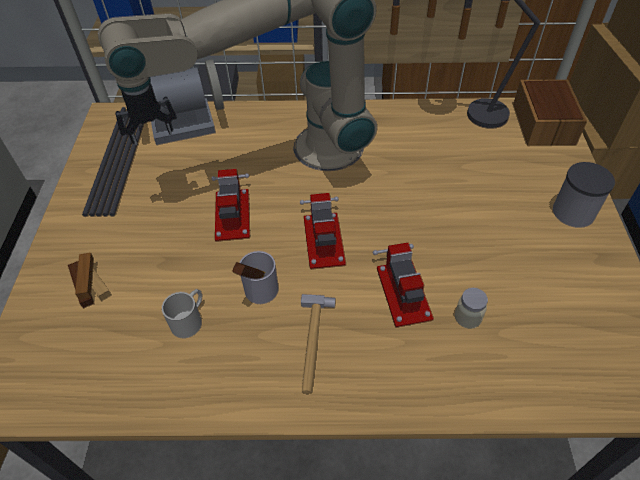

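View pics/top0.png

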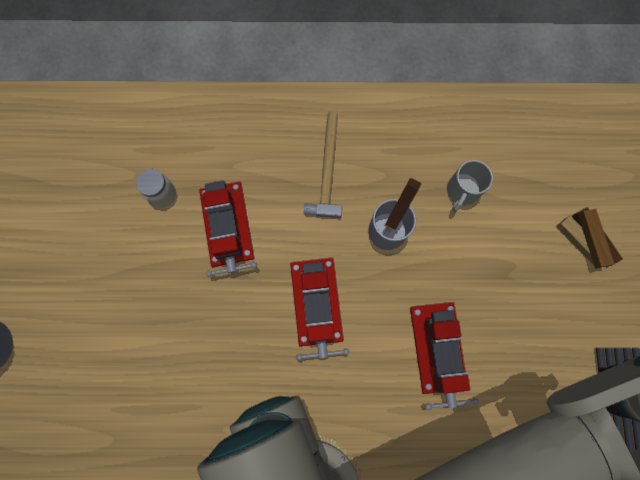

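Three vices: scene pixels (232,205), (323,230) and (403,285), which are top pixels (440,350), (317,303) and (226,227). The scene camera faces the robot, so +y is on its right. The vice farthest left is therefore scene (403,285) / top (226,227). I'll confirm it in one enlarged crop, along with the pot.

```bash
python3 - <<'E'
from h import *
t=cv2.imread('pics/top0.png');s=cv2.imread('pics/scene0.png')
R=lambda im,x,y,w,h,k:cv2.resize(im[y:y+h,x:x+w],None,fx=k,fy=k,interpolation=cv2.INTER_CUBIC)
a=np.hstack([R(t,190,170,80,120,5),R(t,360,170,80,120,5)])
cv2.imwrite('pics/crop1.png',a)
b=np.hstack([R(s,365,235,80,100,5),R(s,220,235,80,100,5)])
cv2.imwrite('pics/crop2.png',b)
E
```

```text
(no output)
```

View pics/crop1.png

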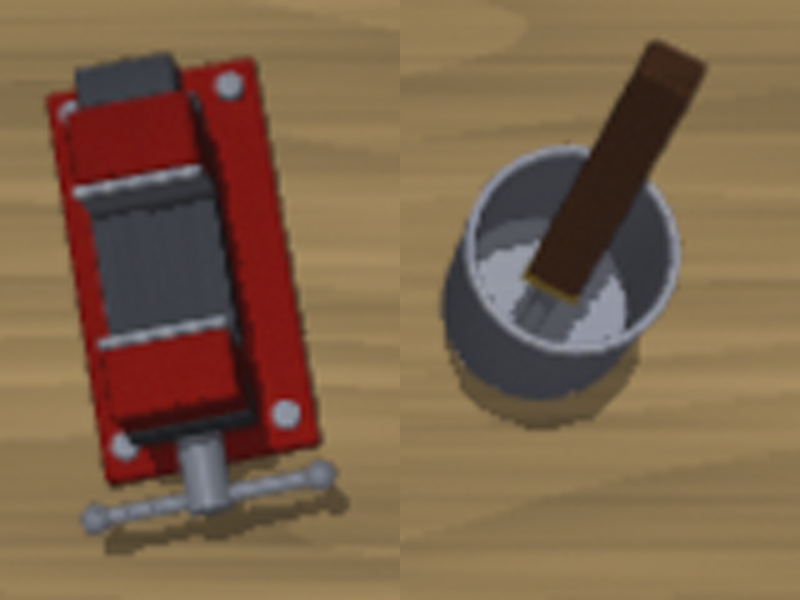

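View pics/crop2.png

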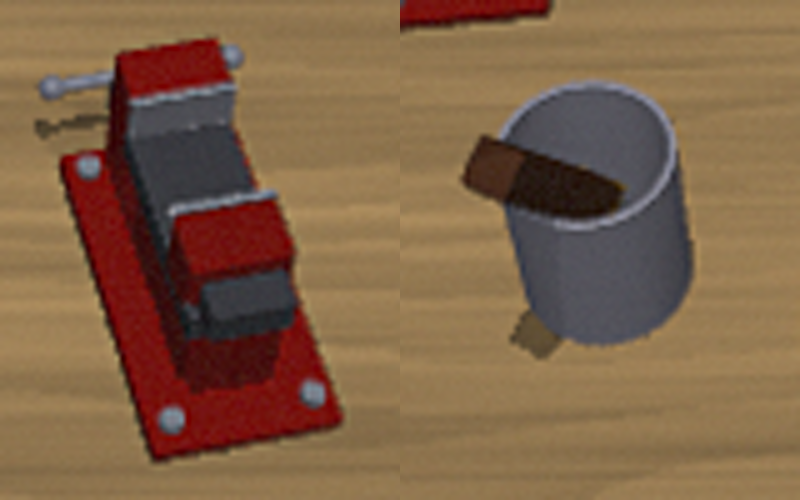

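```bash
python3 - <<'E'
from h import *
t=dict(np.load('top0.npz'));s=dict(np.load('scene0.npz'))
T=lambda x,y:(190+x/5,170+y/5); P=lambda x,y:(360+(x-400)/5,170+y/5)
S=lambda x,y:(365+x/5,235+y/5); Q=lambda x,y:(220+(x-400)/5,235+y/5)
np.set_printoptions(precision=4,suppress=True)
print('top jaw edges',[atz(t,*T(*p),.105)[:2] for p in[(75,192),(200,170),(98,345),(227,320)]])
print('scene jaw edges',[atz(s,*S(*p),.105)[:2] for p in[(168,212),(276,193),(128,102),(236,86)]])
f=[atz(t,*T(*p),.012)[:2] for p in[(47,95),(255,60),(320,445),(108,487)]];c=np.mean(f,0)
print('foot top',f,c,np.linalg.norm(f[0]-f[1]),np.linalg.norm(f[1]-f[2]))
d=(f[0]+f[1]-f[2]-f[3]);print('yaw',np.degrees(np.arctan2(d[1],d[0])))
g=[atz(s,*S(*p),.012)[:2] for p in[(60,155),(343,422),(152,460)]];print('foot scene',g,(g[0]+g[1])/2)
print('rim',atz(t,*P(573,248),.11),atz(s,*Q(588,155),.11))
def tri(a,b):
    o1,d1=ray(t,*a);o2,d2=ray(s,*b);A=np.stack([d1,-d2],1);k=np.linalg.lstsq(A,o2-o1,rcond=None)[0]
    return o1+d1*k[0],o2+d2*k[1]
print('butt',tri(P(672,69),Q(494,171)))
print('handle lower end top-view', [atz(t,*P(552,289),z) for z in(.06,.065,.07)])
print('butt lin',atz(t,*P(672,69),.177))
print('mug',atz(t,472,180,.09),'hammer',atz(t,322,211,.02),atz(t,330,115,.02))
E
```

```text
top jaw edges [array([0.5896, 0.2242]), array([0.5995, 0.171 ]), array([0.5226, 0.2112]), array([0.5336, 0.1571])]
scene jaw edges [array([0.6041, 0.1715]), array([0.5932, 0.2256]), array([0.5361, 0.1568]), array([0.5264, 0.2123])]
foot top [array([0.6629, 0.2605]), array([0.6804, 0.1633]), array([0.4962, 0.1275]), array([0.4766, 0.2232])] [0.579  0.1936] 0.09876658993734984 0.18767794816541347
yaw 11.169470630787472
foot scene [array([0.5009, 0.1298]), array([0.6681, 0.2623]), array([0.6892, 0.1649])] [0.5845 0.196 ]
rim [ 0.5647 -0.1805  0.11  ] [ 0.57   -0.1769  0.11  ]
butt (array([ 0.6239, -0.2129,  0.1719]), array([ 0.6239, -0.2099,  0.1712]))
handle lower end top-view [array([ 0.5588, -0.1788,  0.06  ]), array([ 0.5576, -0.178 ,  0.065 ]), array([ 0.5564, -0.1772,  0.07  ])]
butt lin [ 0.6222 -0.2119  0.177 ]
mug [ 0.6604 -0.3573  0.09  ] hammer [ 0.6079 -0.0277  0.02  ] [ 0.8483 -0.0471  0.02  ]
```

The scene crop shows a vice with its gap open and its screw towards the robot, which matches. The gap centre is about (0.563, 0.191) with a yaw of about 11°. The awl butt is at about (0.6235, -0.2115, 0.174), leaning at yaw -27°. The rim centre at (0.567, -0.179) and the pot height agree with the butt position. I'll move to hover over the handle and turn.

>>> move_arm(
  rows=[0,0.755,-0.113,-0.033,0,0,0.755,-0.113,-0.033,0,0,0.755,-0.113,-0.033,0,0,0.755,-0.113,-0.033,0,0,0.755,-0.113,-0.033,0,0,0.755,-0.113,-0.033,0,0,0.755,-0.113,-0.033,0,0,0.755,-0.113,-0.033,0,0,0.755,-0.113,-0.033,0,0,0.755,-0.113,-0.033,0,0,0,0,0,-1,0,0,0,0,-1,0,0,0,0,-1,0,0,0,0,-1,0,0,0,0,-1,0,0,0,0,-1,0,0,0,0,-1,0,0,0,0,-1,0,0,0,0,-1,0,0,0,0,-1],
  grip_force=60,
)

```text
time_s: 2.6
tcp_pos: [0.6102, -0.2044, 0.2504]
tcp_rot: [[-0.293, 0.956, -0.001], [0.956, 0.293, 0.0], [0.001, -0.001, -1.0]]
ft_force: [0.4, 0.7, -0.4]
opening: 0.0857
grasp_force: 0.0
```

>>> move_arm(
  rows=[0,0,0,0,-1,0,0,0,0,-1,0,0,0,0,-1,0,0,0,0,-1,0,0,0,0,-1,0,0,0,0,-0.8,0,0,0,0,0,0,0,0,0,0],
)

```text
time_s: 3.6
tcp_pos: [0.6103, -0.2044, 0.2508]
tcp_rot: [[-0.891, 0.454, -0.0], [0.454, 0.891, 0.0], [0.0, -0.0, -1.0]]
ft_force: [-0.2, -0.9, -0.9]
opening: 0.0855
grasp_force: 0.0
```

>>> move_arm(
  rows=[0,0,0,0.5,0,0,0,0,0.5,0,0,0,0,0.5,0,0,0,0,0.5,0,0,0,0,0,0],
)

```text
time_s: 4.22
tcp_pos: [0.6089, -0.2039, 0.128]
tcp_rot: [[-0.892, 0.453, -0.006], [0.453, 0.892, 0.002], [0.006, -0.001, -1.0]]
ft_force: [-0.0, -0.1, 1.2]
opening: 0.0853
grasp_force: 0.0
```

```bash
python3 - <<'E'
from h import *
c=snap('scene','s1');d=snap('top','t1')
R=lambda im,x,y,w,h,k:cv2.resize(im[y:y+h,x:x+w],None,fx=k,fy=k,interpolation=cv2.INTER_CUBIC)
cv2.imwrite('pics/c3.png',np.hstack([R(c['image'],190,180,130,150,3),R(d['image'],345,140,130,150,3)]))
E
```

```text
(no output)
```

View pics/c3.png

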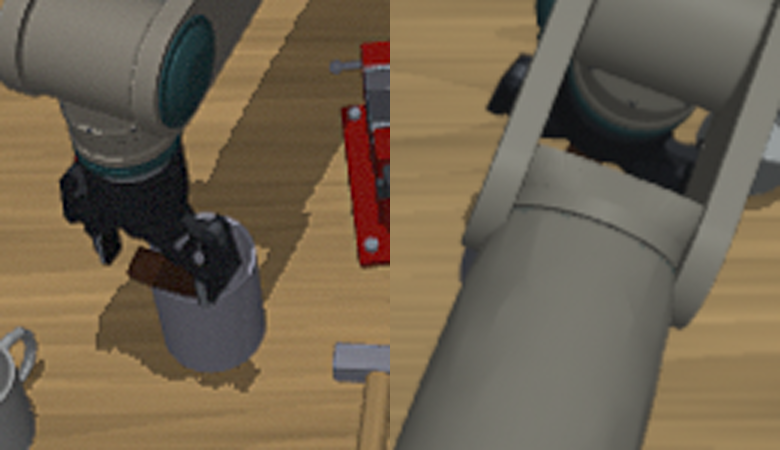

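The handle at crop (165,275) lies between the open fingers, one on each side, and the fingertips are above the rim. I'll close and pull along the lean.

>>> move_arm(
  rows=[1,0,0,0,0,1,0,0,0,0,1,0,0,0,0,1,0,0,0,0,1,0,0,0,0,1,0,0,0,0,1,0,0,0,0,1,0,0,0,0],
  grip_force=80,
)

```text
time_s: 5.32
tcp_pos: [0.6104, -0.2045, 0.1314]
tcp_rot: [[-0.892, 0.452, 0.0], [0.452, 0.892, -0.0], [-0.001, -0.0, -1.0]]
ft_force: [0.8, 0.6, 3.8]
opening: 0.025
grasp_force: 77.9
```

>>> move_arm(
  rows=[1,-0.15,0,-0.3,0,1,-0.15,0,-0.3,0,1,-0.15,0,-0.3,0,1,-0.15,0,-0.3,0,1,-0.15,0,-0.3,0,1,-0.15,0,-0.3,0,1,-0.1,0,-0.3,0,1,0,0,-0.3,0,1,0,0,-0.3,0,1,0,0,-0.3,0,1,0,0,0,0],
)

```text
time_s: 6.7
tcp_pos: [0.6642, -0.2317, 0.312]
tcp_rot: [[-0.892, 0.452, 0.002], [0.452, 0.892, -0.001], [-0.002, 0.0, -1.0]]
ft_force: [-0.0, -0.3, -1.3]
opening: 0.0253
grasp_force: 78.4
```

```bash
python3 - <<'E'
from h import *
c=snap('scene','s2')
R=lambda im,x,y,w,h,k:cv2.resize(im[y:y+h,x:x+w],None,fx=k,fy=k,interpolation=cv2.INTER_CUBIC)
cv2.imwrite('pics/c4.png',R(c['image'],130,120,200,200,3))
E
```

```text
(no output)
```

View pics/c4.png

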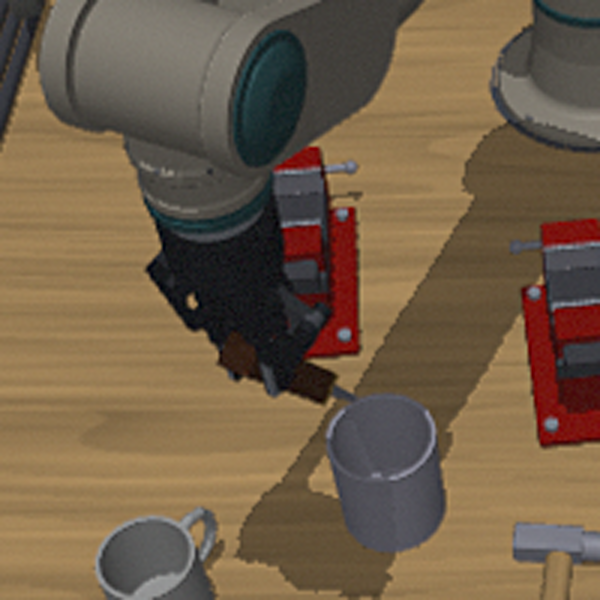

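```bash
python3 - <<'E'
from h import *
c=dict(np.load('s2.npz'))
g=np.array([.6642,-.2317,.331]);h=np.array([.892,-.452])
for a in (20,25,31,37):
    r=np.radians(a);u=np.array([*(h*np.sin(r)),np.cos(r)])
    q=[np.array(proj(c,g-k*u)) for k in(-.03,.1,.17)];print(a,[((x-[130,120])*3).round() for x in q],(g-.17*u).round(3))
E
```

```text
20 [array([241., 344.]), array([304., 407.]), array([334., 436.])] [ 0.612 -0.205  0.171]
25 [array([240., 347.]), array([310., 396.]), array([342., 419.])] [ 0.6   -0.199  0.177]
31 [array([238., 351.]), array([315., 383.]), array([351., 398.])] [ 0.586 -0.192  0.185]
37 [array([236., 356.]), array([321., 370.]), array([360., 377.])] [ 0.573 -0.185  0.195]
```

The awl is gripped and holding its 31° lean: the butt is at crop (238,352) and the tip at (353,398), both as predicted, and the pot is upright. Next I'll turn the spike to the left and carry the awl over the vice.

>>> move_arm(
  rows=[1,0,0,0,0.8,1,0,0,0,0.8,1,0,0,0,0.8,1,0,0,0,0.8,1,0,0,0,0.8,1,0,0,0,0.8,1,0,0,0,0.85,1,0,0,0,0.85,1,0.3,-0.02,0,0,1,0.6,-0.03,0,0,1,0.7,-0.03,0,0,1,0.7,-0.03,0,0,1,0.7,-0.03,0,0,1,0.7,-0.03,0,0,1,0.7,-0.03,0,0,1,0.7,-0.03,0,0,1,0.7,-0.03,0,0,1,0.55,-0.03,0,0,1,0.3,-0.02,0,0,1,0,0,0,0],
)

```text
time_s: 9.25
tcp_pos: [0.5682, 0.1568, 0.3102]
tcp_rot: [[-0.195, 0.981, -0.001], [0.981, 0.195, -0.001], [-0.0, -0.001, -1.0]]
ft_force: [0.0, -0.0, -1.0]
opening: 0.0248
grasp_force: 78.5
```

```bash
python3 - <<'E'
from h import *
c=snap('scene','s3');d=snap('top','t3')
s=bot.read_state();print(s['tcp_pos'],s['tcp_rot'],s['opening'])
R=lambda im,x,y,w,h,k:cv2.resize(im[y:y+h,x:x+w],None,fx=k,fy=k,interpolation=cv2.INTER_CUBIC)
cv2.imwrite('pics/c5.png',np.hstack([R(c['image'],310,170,190,190,3)]))
p=s['tcp_pos']+[0,0,.019];h=-s['tcp_rot'][:,0]
for a in (20,25,31,37):
    r=np.radians(a);u=h*np.sin(r)+np.array([0,0,np.cos(r)])
    q=[np.array(proj(c,p-k*u)) for k in(-.03,.1,.17)];print(a,[((x-[310,170])*3).round() for x in q],(p-.17*u).round(3))
E
```

```text
[0.56869159 0.15541585 0.31059651] [[-1.92458312e-01  9.81305016e-01 -5.13998995e-04]
 [ 9.81304997e-01  1.92457963e-01 -6.59628270e-04]
 [-5.48373330e-04 -6.31340726e-04 -9.99999650e-01]] 0.02512890517233012
20 [array([257.,  79.]), array([299., 180.]), array([319., 228.])] [0.558 0.212 0.17 ]
25 [array([253.,  81.]), array([310., 175.]), array([336., 221.])] [0.555 0.226 0.175]
31 [array([249.,  83.]), array([322., 170.]), array([357., 211.])] [0.552 0.241 0.184]
37 [array([245.,  85.]), array([334., 163.]), array([376., 200.])] [0.549 0.256 0.194]
```

View pics/c5.png

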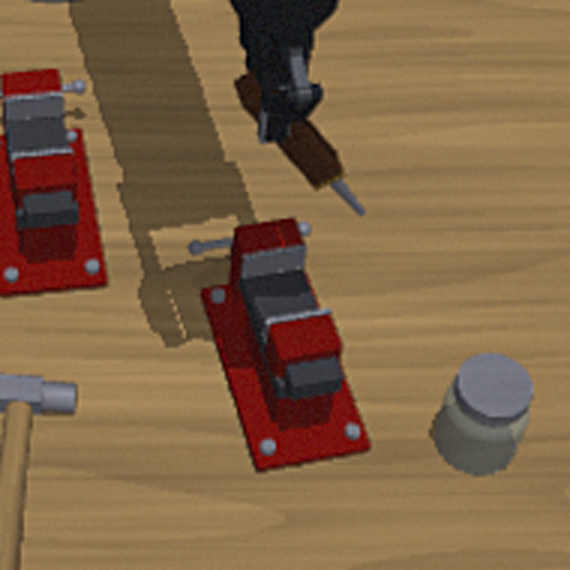

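The tilt is about 32° from vertical and the tip, at crop (362,212), points left. I'll lower it so the spike rests on the left edge of the bed, with a light grip so the awl can pivot.

>>> move_arm(
  rows=[1,0,0,0.42,0,1,0,0,0.42,0,1,0,0,0.42,0,1,0,0,0.42,0,1,0,0,0.42,0,1,0,0,0.1,0,1,0,0,0.1,0,1,0,0,0.1,0,1,0,0,0.1,0,1,0,0,0.1,0,1,0,0,0.1,0],
  grip_force=30,
)

```text
time_s: 10.72
tcp_pos: [0.5692, 0.1575, 0.1507]
tcp_rot: [[-0.194, 0.981, 0.003], [0.981, 0.194, 0.003], [0.002, 0.004, -1.0]]
ft_force: [-0.7, 3.3, 7.1]
opening: 0.0253
grasp_force: 78.1
```

```bash
cat > tilt.py <<'E'
from h import *
import sys
f=sys.argv[1];c=snap('scene',f)
s=bot.read_state();print(s['tcp_pos'].round(4),s['ft_force'].round(1),s['opening'],s['grasp_force'])
R=lambda im,x,y,w,h,k:cv2.resize(im[y:y+h,x:x+w],None,fx=k,fy=k,interpolation=cv2.INTER_CUBIC)
cv2.imwrite(f'pics/c{f}.png',R(c['image'],350,200,120,120,5))
p=s['tcp_pos']+[0,0,.019];h=-s['tcp_rot'][:,0]
for a in (25,31,40,50,60,75,90):
    r=np.radians(a);u=h*np.sin(r)+np.array([0,0,np.cos(r)])
    q=[np.array(proj(c,p-k*u)) for k in(-.03,.1,.17)];print(a,[((x-[350,200])*5).round() for x in q])
E
python3 tilt.py s4
```

```text
[0.5689 0.1578 0.1498] [1.9 8.  0.8] 0.025186229295689033 77.74751901626587
25 [array([199., 220.]), array([286., 347.]), array([328., 408.])]
31 [array([193., 223.]), array([305., 338.]), array([359., 394.])]
40 [array([185., 227.]), array([331., 323.]), array([402., 370.])]
50 [array([177., 234.]), array([357., 305.]), array([447., 340.])]
60 [array([170., 240.]), array([380., 284.]), array([486., 306.])]
75 [array([163., 251.]), array([406., 251.]), array([531., 251.])]
90 [array([160., 261.]), array([420., 217.]), array([558., 194.])]
```

View pics/cs4.png

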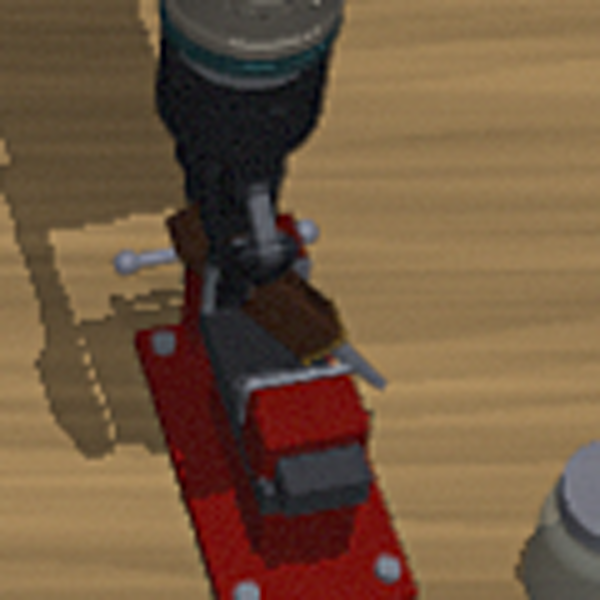

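The awl is pivoting: the tip at crop (383,383) means about 36° from vertical, and the force is small. Continuing.

>>> move_arm(
  rows=[1,0,0,0.1,0,1,0,0,0.1,0,1,0,0,0.1,0,1,-0.08,0,0.04,0,1,-0.08,0,0.04,0,1,-0.08,0,0.04,0,1,-0.08,0,0.04,0,1,-0.08,0,0.04,0,1,0,0,0.1,0,1,0,0,0.1,0,1,0,0,0.1,0,1,0,0,0.1,0],
  grip_force=30,
)

```text
time_s: 12.28
tcp_pos: [0.5761, 0.1308, 0.0993]
tcp_rot: [[-0.191, 0.981, 0.009], [0.981, 0.191, -0.002], [-0.004, 0.008, -1.0]]
ft_force: [1.8, -11.4, 16.7]
opening: 0.0253
grasp_force: 79.7
```

```bash
python3 - <<'E'
from h import *
s=bot.read_state();p=s['tcp_pos'];r=p[:2]-[.563,.191];print(p,s['ft_force'],r@[.9816,.1908],r@[-.1908,.9816],s['grasp_force'])
E
```

```text
[0.57607972 0.1308355  0.09927914] [  1.77773791 -11.41020282  16.73371627] 0.0013596693935665656 -0.06155308618543791 79.73864078521729
```

>>> move_arm(
  rows=[1,0.02,0,0.08,0,1,0.02,0,0.08,0,1,0.02,0,0.08,0,1,0,0,0.08,0,1,0,0,0.07,0,1,0,0,0.06,0,1,0,0,0,0,1,0,0,0,0],
  grip_force=30,
)

```text
time_s: 13.28
tcp_pos: [0.5745, 0.1354, 0.0708]
tcp_rot: [[-0.192, 0.981, 0.006], [0.981, 0.192, -0.001], [-0.002, 0.006, -1.0]]
ft_force: [2.2, -4.3, 9.3]
opening: 0.0255
grasp_force: 81.0
```

```bash
python3 tilt.py s5
```

```text
[0.5745 0.1354 0.0708] [ 1.5 -4.7  9. ] 0.02513749600002203 81.0398268699646
25 [array([142., 328.]), array([230., 444.]), array([272., 500.])]
31 [array([137., 331.]), array([247., 436.]), array([301., 486.])]
40 [array([129., 336.]), array([272., 422.]), array([343., 464.])]
50 [array([121., 341.]), array([297., 405.]), array([385., 436.])]
60 [array([115., 347.]), array([319., 386.]), array([422., 405.])]
75 [array([108., 357.]), array([343., 355.]), array([464., 355.])]
90 [array([105., 366.]), array([355., 324.]), array([488., 302.])]
```

View pics/cs5.png

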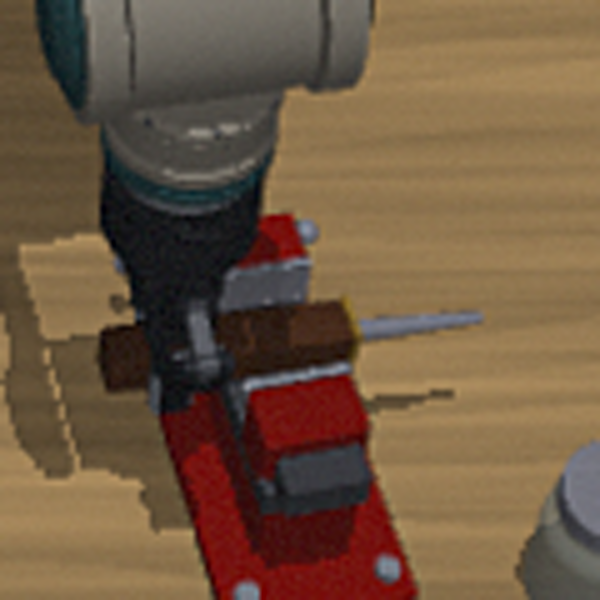

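The awl is nearly level: the tip at crop (481,318) means about 5° left, and the handle lies across the bed between the jaws. I'll press down slightly more, then release.

>>> move_arm(
  rows=[1,0,0,0.03,0,1,0,0,0.03,0,1,0,0,0,0,1,0,0,0,0],
  grip_force=30,
)

```text
time_s: 13.82
tcp_pos: [0.5747, 0.1353, 0.0673]
tcp_rot: [[-0.192, 0.981, 0.006], [0.981, 0.192, -0.001], [-0.002, 0.006, -1.0]]
ft_force: [1.8, -4.5, 9.6]
opening: 0.0253
grasp_force: 81.4
```

>>> move_arm(
  rows=[0.6,0,0,0,0,0.5,0,0,0,0,0.4,0,0,0,0,0.2,0,0,0,0,0,0,0,0,0,0,0,0,0,0,0,0,0,0,0,0,0,0,-0.2,0,0,0,0,-0.5,0,0,0,0,-0.5,0,0,0,0,-0.5,0,0,0,0,-0.5,0,0,0,0,0,0],
)

```text
time_s: 15.45
tcp_pos: [0.5737, 0.1365, 0.2005]
tcp_rot: [[-0.193, 0.981, 0.007], [0.981, 0.193, 0.001], [-0.0, 0.007, -1.0]]
ft_force: [0.3, -0.1, -0.7]
opening: 0.0855
grasp_force: 0.0
```

```bash
python3 - <<'E'
from h import *
c=snap('scene','s6');d=snap('top','t6')
R=lambda im,x,y,w,h,k:cv2.resize(im[y:y+h,x:x+w],None,fx=k,fy=k,interpolation=cv2.INTER_CUBIC)
cv2.imwrite('pics/c6.png',np.hstack([R(c['image'],360,210,100,140,4),R(d['image'],160,160,100,140,4)]))
E
```

```text
(no output)
```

View pics/c6.png

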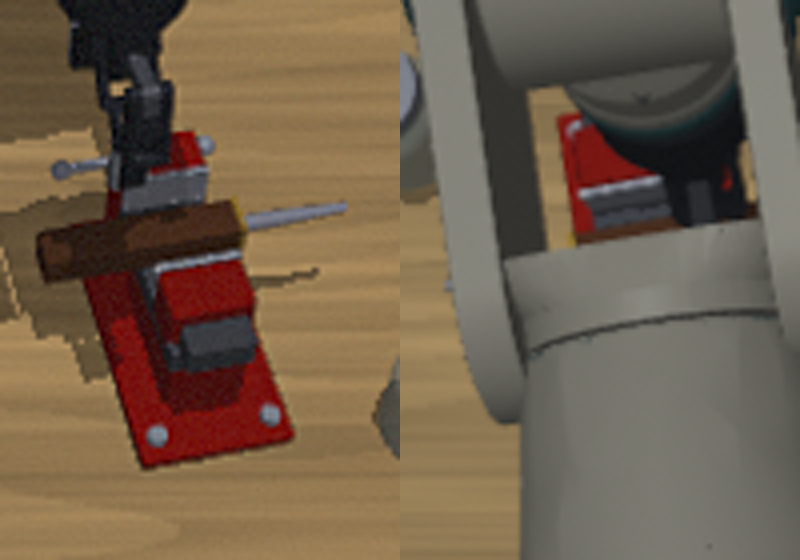

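The awl lies level across the bed between the jaws, spike to the left: tip at crop (346,205), butt at (52,257). I'll shut the fingers, turn 90° and go round in front of the sliding jaw.

>>> move_arm(
  rows=[1,0,0,0,0.94,1,0,0,0,0.94,1,0,0,0,0.94,1,0,0,0,0.94,1,0,0,0,0.94,1,0,0,0,0.94,1,0,0,0,0.94,1,0,0,0,0.94,1,0,0,0,0.94,1,0,0,0,0.94,1,0,0,0,0.94,1,0,0,0,0.91,1,-0.5,-0.23,0,0,1,-0.5,-0.23,0,0,1,-0.5,-0.23,0,0,1,-0.42,-0.24,0,0,1,0,0,0,0],
)

```text
time_s: 17.68
tcp_pos: [0.4471, 0.1692, 0.1954]
tcp_rot: [[0.981, 0.195, -0.002], [0.195, -0.981, -0.001], [-0.002, 0.0, -1.0]]
ft_force: [0.8, -0.2, -0.0]
opening: -0.0002
grasp_force: 0.0
```

```bash
cat > v.py <<'E'
from h import *
s=bot.read_state();p=s['tcp_pos'];r=p[:2]-[.563,.191];print(p,s['ft_force'],'vise',r@[.9816,.1908],r@[-.1908,.9816],s['opening'])
E
python3 v.py; python3 - <<'E'
from h import *
c=dict(np.load('s6.npz'))
for u,v in((373,274),(446.5,261.3)):
    p=atz(c,u,v,.088);r=p[:2]-[.563,.191];print(p,r@[.9816,.1908],r@[-.1908,.9816])
E
```

```text
[0.4470747  0.1691769  0.19539737] [ 0.80109703 -0.18225355 -0.03032322] vise -0.11795612448552506 0.0006969977000608613 -0.00015891174958259526
[0.58128864 0.11087052 0.088     ] 0.0026634268994060965 -0.08214456805281616
[0.54339605 0.29963768 0.088     ] 0.0014848362977494152 0.1103791822632786
```

>>> move_arm(
  rows=[1,0,0,0.45,0,1,0,0,0.45,0,1,0,0,0.45,0,1,0,0,0.4,0,1,0,0,0.14,0,1,0,0,0,0,1,0.2,0,0,0,1,0.2,0,0,0,1,0.15,0,0,0,1,0.08,0,0,0,1,0.08,0,0,0,1,0.08,0,0,0,1,0.08,0,0,0],
)

```text
time_s: 19.3
tcp_pos: [0.4992, 0.1788, 0.0831]
tcp_rot: [[0.981, 0.194, -0.002], [0.194, -0.981, -0.001], [-0.002, 0.0, -1.0]]
ft_force: [-5.5, -1.4, 4.4]
opening: -0.0001
grasp_force: 3.0
```

```bash
python3 v.py
```

```text
[0.49924797 0.1788379  0.08313357] [-5.51342398 -1.37344902  4.40144807] vise -0.06489952635009771 0.00022556777923624094 -7.502036910690633e-05
```

>>> move_arm(
  rows=[1,0.07,0,0,0,1,0.07,0,0,0,1,0.07,0,0,0,1,0.07,0,0,0,1,0.05,0,0,0,1,0.03,0,0,0,1,0.02,0,0,0],
)

```text
time_s: 20.18
tcp_pos: [0.5215, 0.1833, 0.0831]
tcp_rot: [[0.981, 0.194, -0.002], [0.194, -0.981, -0.001], [-0.002, 0.0, -1.0]]
ft_force: [-5.6, -1.3, 4.6]
opening: -0.0001
grasp_force: 3.1
```

```bash
python3 v.py
```

```text
[0.52147328 0.18331055 0.08314764] [-5.55840672 -1.29587152  4.58107287] vise -0.04222977092326018 0.00037533651183298006 -5.4505644651537725e-05
```

Still only the sliding friction. I'll creep forward until the force climbs.

>>> move_arm(
  rows=[1,0.02,0,0,0,1,0.02,0,0,0,1,0.02,0,0,0],
)

```text
time_s: 20.55
tcp_pos: [0.5219, 0.1834, 0.0831]
tcp_rot: [[0.981, 0.194, -0.011], [0.194, -0.981, -0.003], [-0.011, 0.001, -1.0]]
ft_force: [-28.7, -6.0, 18.4]
opening: 0.0
grasp_force: 14.8
```

>>> move_arm(
  rows=[1,0.02,0,0,0,1,0.02,0,0,0],
)

```text
time_s: 20.8
tcp_pos: [0.5219, 0.1834, 0.0832]
tcp_rot: [[0.981, 0.194, -0.017], [0.194, -0.981, -0.004], [-0.018, 0.001, -1.0]]
ft_force: [-42.8, -9.6, 26.4]
opening: 0.0005
grasp_force: 22.3
```

The jaw has stopped hard against the handle: the TCP no longer moves while the force climbs. I'll back off and lift clear.

>>> move_arm(
  rows=[1,-0.1,0,0,0,1,-0.2,0,0,0,1,-0.4,0,0,0,1,0,0,-0.4,0,1,0,0,-0.8,0,1,0,0,-0.8,0,1,-0.3,0,-0.5,0,1,-0.6,-0.8,0,0,1,0,-0.8,0,0,1,0,0,0,0,1,0,0,0,0],
)

```text
time_s: 22.18
tcp_pos: [0.4153, 0.2598, 0.2329]
tcp_rot: [[0.981, 0.194, 0.0], [0.194, -0.981, -0.0], [-0.0, 0.0, -1.0]]
ft_force: [0.0, -0.6, 0.5]
opening: 0.0004
grasp_force: 0.0
```

```bash
python3 - <<'E'
from h import *
c=snap('scene','s7');a=dict(np.load('s6.npz'))
# jaw travel: track sliding jaw top patch; tip & pot shift by template match
def m(img0,img1,x,y,w,h,pad=22):
    t=img0[y:y+h,x:x+w];S=img1[y-pad:y+h+pad,x-pad:x+w+pad]
    r=cv2.matchTemplate(S,t,cv2.TM_CCOEFF_NORMED);_,k,_,l=cv2.minMaxLoc(r);return l[0]-pad,l[1]-pad,round(k,2)
z=cv2.imread('pics/scene0.png')
print('jaw top',m(z,c['image'],387,240,26,20),'expect',np.subtract(proj(c,[.5146+.0383,.1816+.0074,.105]),proj(c,[.5146,.1816,.105])))
print('spike',m(a['image'],c['image'],420,257,30,14),'expect',np.subtract(proj(c,[.5434+.018,.2996+.0035,.088]),proj(c,[.5434,.2996,.088])))
print('pot',m(z,c['image'],225,250,60,60))
E
python3 v.py
```

```text
jaw top (4, 12, 0.68) expect [ 4.2102529  11.98946911]
spike (2, 5, 0.88) expect [2.35935446 5.71048375]
pot (0, 0, 0.78)
[0.41551737 0.25944597 0.23294263] [ 0.40438335 -0.10022274  1.26256981] vise -0.13170945709288798 0.09532625382992267 0.00020664833318992002
```

The jaw moved as expected for about 39 mm of travel, the awl moved with it and the pot hasn't shifted. Handing in.

```bash
python3 -c "
from station import bot
print(bot.finish_job())"
```

```text
the job is handed in; nothing more can be done
None
```

I handed the job in at about 22 s of robot time. The awl lies level in the left-most vice with its spike to the left, and the sliding jaw is shut against the handle after about 39 mm of travel by camera. The pot shows no movement. The hand-in returned no verdict.

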